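Hang the sample pail on the forked stand by its bail

TASK

While the little steel pail stands on the table, fold its wire bail up until it stands upright by itself and let go of it. Then take hold again and hang the pail by the bail on the stand's two prongs (in from their open ends, the pail below and the bail's bar above them), so that the bail's wire rests on both prongs and the pail hangs level, still and clear of everything below. Leave the spray bottle and the tape rolls where they are, and do not tip the pail over.

Things in the scene. Friction and masses are not known exactly. Their poses are not given: they have to be found in the camera images.
- pail: Loose open steel pail, 0.35 to 0.6 kg, round, 80 mm across the foot, 90 mm at the rim, 75 mm tall; origin at the centre of its underside, z up. Ears at its +y and -y sides carry the wire bail. The folded bail sticks out on the pail's -x side (at the start to the robot's right and partly towards it).
- bail (a joint): Angle of the bail, rad: 0 folded down (level, sticking out to the pail's -x), 1.57 straight up; it stops at 1.62. A light friction hinge (0.03 N m): it stays where it is left. Starts between 0 and 0.3. Upright means above 1.35.
- bail_grip (a point): Centre of the flat blue grip in the middle of the bail's top bar, 84 mm from the hinge line: 34 mm long along the bar, 20 mm wide in the bail's plane, 9 mm thick across it. Folded it lies flat like a tongue, 28 mm from the pail wall; upright it stands on edge, 9 mm thick along the pail's x, centre 146 mm above the pail's underside. Axes turn with the bail: y along the bar, -x away from the hinge.
- pail_hinge (a point): Middle of the bail's hinge line, which runs along the pail's y, 62 mm above the underside. The bail is a square loop of 5 mm wire, 115 mm wide over its legs; its top bar runs through the middle of the blue grip, with about 25 mm of bare straight wire at each end of the grip.
- stand: Fixed stand: grey base plate 130 x 90 x 10 mm, a thin post (14 mm) at its back end, 82 mm behind the origin, and at the post's top two level steel prongs that point to the stand's -x (to the robot, within 0.25 rad). The pail is too wide to pass down between the prongs. Origin on the table under point fork, z up.
- fork (a point): Midway between the prongs, level with their upper side, 200 mm above the table; axes as the stand's. The prongs are 8 mm round bars along x at y = -36 and +36 mm, free from x = -28 mm, where the ends turn up by 20 mm, to x = +70 mm, where a crosspiece joins them. The bar lies across both along y, the grip between them; at x = 0 the pail clears the post.
- cell_stack: Fixed obstacle, always at the same place: a small fuel-cell stack of plates, 88 x 77 mm, 181 mm tall, left of the stand; origin at the centre of its underside. A fixed red hose arches from the front edge of the table, up to 260 mm high at about x = 0.3 to 0.4, y = 0 to 0.07 m, down to the top of the stack: pass behind or above it.
- leak_spray: Loose spray bottle, 53 mm across, 160 mm tall, pale with a red nozzle, on the left; origin at the centre of its underside. Leave alone.
- tape_yellow: Loose roll of yellow tape lying flat, 56 mm across, 17 mm high, at the back right; origin at the centre of its underside. Leave alone.
- tape_black: Loose roll of black tape lying flat, 60 mm across, 18 mm high, in front near the robot; origin at the centre of its underside. Leave alone.

How it is judged:
On the way:
1. the bail stands upright by itself, not touched by the fingers, while the pail stands on the table (value of joint bail above 1.35 rad and contact force between the fingers and pail below 0.1 N and height (world z) of pail below 0.01 m and angle between pail's own z axis and vertical below 0.1 rad), for 0.2 s.
At the end, for the whole second after the job is handed in: The bail's bar rests across both prongs between upturned ends and crosspiece (grip within 25 mm of the middle, bar 6 mm below to 12 mm above the prongs' top); the stand carries the pail, underside over 35 mm above the table, lean under 0.35 rad, slower than 0.06 m/s, fingers off it (x of bail_grip in the frame of fork between -0.032 and 0.07 m and y of bail_grip in the frame of fork between -0.025 and 0.025 m and z of bail_grip in the frame of fork between -0.006 and 0.012 m and contact force between pail and stand above 2 N and height (world z) of pail above 0.035 m and angle between pail's own z axis and vertical below 0.35 rad and linear speed of pail below 0.06 m/s and contact force between the fingers and pail below 0.1 N); the robot touches nothing.
It fails at once if the spray bottle is pushed more than 40 mm from its place (distance of leak_spray from where it was at the start of the episode above 0.04 m).
It fails at once if the yellow tape roll is pushed more than 40 mm from its place (distance of tape_yellow from where it was at the start of the episode above 0.04 m).
It fails at once if the black tape roll is pushed more than 40 mm from its place (distance of tape_black from where it was at the start of the episode above 0.04 m).
It fails at once if the spray bottle is knocked over (angle between leak_spray's own z axis and vertical above 0.6 rad).
It fails at once if the pail is tipped over (leans more than 50 degrees) (angle between pail's own z axis and vertical above 0.87 rad).
It also fails if it takes over 64 s, if anything falls off the work surface, if the arm or the gripper's body presses on something with over 40 N, if the wrist force passes 120 N, or if a joint passes its speed limit or range.

ROBOT

A 6-joint arm with a two-finger parallel gripper is mounted at the origin on a cart in front of the work surface, level with it; the furniture and walls round the work are solid. World frame = base frame: x ahead of the robot, y to its left, z up, the work surface at z = 0. Lengths are in m, angles in rad, forces in N, time in s.
With the tool pointing down it reaches from about 0.325 to 0.775 m from the base axis. Payload 5.5 kg.
Tool frame: the origin (TCP) lies midway between the tips of the shut fingers; the grasp point (between the pads) lies 19 mm behind it; z points along the fingers, y is the line along which they close (so a half turn about z gives the same grasp; the last joint's range is limited). The gripper opens to 88 mm and grips with 3 to 60 N. Pads are 20 mm wide; open, the fingers measure 115 mm over their backs; the gripper's body (75 mm by 178 mm) begins 61 mm behind the grasp point.
Start: joints at [-1.202, 0.091, 1.231, -0, 1.82, -0.057], TCP at [0.248, -0.546, 0.223] pointing down, gripper open.
Joint ranges: [-2.87, 2.87], [-0.86, 2.18], [0.17, 2.46], [-1.51, 4.65], [0.06, 2.69], [-2.65, 2.65]. Speed limits (rad/s): [2.57, 2.57, 3.01, 3.14, 3.14, 3.14].

INTERFACE

Orientations are given as a rotation vector (axis times angle).
In Python, from workcell import manip, eyes, ticket gives the robot as it stands.
- The arm moves only by the tool servo_tool, never from a script. Its argument "increments" is one flat list of numbers, 6 for each row, row after row: the shift along the tool's x, y, z in m, then the turn, a rotation vector about the tool's x, y, z in rad. In form: [x, y, z, rx, ry, rz, x, y, z, rx, ry, rz, ...]. A call has 1 to 5 rows; each row shifts and turns the commanded pose from where the row before left it, along the tool's axes as they then stand; what a row does not reach is not made up. A row lasts 1/8 s, in which the tool goes at most 62.5 mm and 10.7 degrees, less where a joint would pass 70% of its speed; a pose out of reach is approached as far as the arm can. A call with a gripper value outside its range is refused whole. "fingers" is the finger opening in m, from 0 to 0.0878, set as the call begins (left out, the last holds). The fingers move at their own pace and stop on an object; "newtons" is the grip in N (left out, the last holds). Time passes only in rows, so rows that do not move let the fingers close. It gives the time, the measured TCP pose, the force, the opening and the grip force at its end, in the units of the state.
- manip.get_state(): the state, without advancing time (a new reading comes with each control period).
- eyes.get_image(name): name is "scene" or "side" or "wrist"; returns (picture, depth): 480x640x3 uint8, red, green, blue; 480x640 float32, m along the optical axis (not along the pixel's ray), 0 where there is no reading.
- eyes.camera_info(name): a dict with "fx", "fy", "cx", "cy" (pixels), "rvec" (rotation vector, rad) and "tvec" (3), from world to camera coordinates, as OpenCV has them; the wrist camera has in their place "hand_eye" (4x4, takes a point from camera to tool coordinates, whose origin is the TCP and whose axes are the flange's). Camera axes: x right, y down, z forward; pixel columns grow to the right and rows downward; lengths in m; the calibration is good to about 2 mm. A picture is of the moment at which its call begins: read the wrist's pose just before it. camera_info takes no time and is no camera call.
- ticket.close_job(): hands the job in; it is judged then, once.
The state is a dict: "clock": time; "joint_positions": joint angles; "dq": joint speeds; "joint_efforts": joint torques, N m; "eef_pos": TCP position; "tcp_rot": TCP orientation; "force": force on the tool from outside, world axes, zero at the start; "wrist_torque": the same for the moment, N m; "grip_width": opening from 0.0 (shut) to 1.0 (fully open); "grip_force": force on a finger pad.
Only numpy, scipy, OpenCV 4.12 (cv2) and the standard library are available. Lean on these libraries where they do the work, as an engineer would, in place of code of your own. Each camera call takes 0.05 s, during which the arm holds its last target. There are 200 camera calls.

## Working session

There is one attempt and no reset: what is moved stays moved. The work goes in short steps, Python scripts to look and compute and a tool call to move; the robot and the scene stay as the last step left them, time stands still between calls to the robot, and variables do not carry over. Pictures are saved under pics/ and viewed, at most 10 in all, crops included, and the job is handed in when it is done.

Besides the shell and the picture viewer there is one more tool, called after "Call:" in YAML: its name, and indented under it one key for each argument. servo_tool: Moves the arm, as the interface text tells. Its arguments: {"type":"object","properties":{"increments":{"type":"array","items":{"type":"number"}},"fingers":{"type":"number"},"newtons":{"type":"number"}},"required":["increments"]}

```bash
mkdir -p pics; cat > h.py <<'E'
import numpy as np, cv2
from scipy.spatial.transform import Rotation as R
from workcell import manip, eyes, ticket
def cam(name, st=None):
    i=eyes.camera_info(name); K=np.array([[i['fx'],0,i['cx']],[0,i['fy'],i['cy']],[0,0,1]])
    if name=='wrist':
        T=np.eye(4);T[:3,:3]=R.from_rotvec(st['tcp_rot']).as_matrix();T[:3,3]=st['eef_pos']
        return K,T@np.array(i['hand_eye'])
    T=np.eye(4);T[:3,:3]=R.from_rotvec(np.ravel(i['rvec'])).as_matrix();T[:3,3]=np.ravel(i['tvec'])
    return K,np.linalg.inv(T)
def cloud(name):
    st=manip.get_state(); im,d=eyes.get_image(name); K,T=cam(name,st)
    v,u=np.mgrid[:480,:640]
    P=np.stack([(u-K[0,2])/K[0,0]*d,(v-K[1,2])/K[1,1]*d,d],-1)@T[:3,:3].T+T[:3,3]
    P[d==0]=np.nan
    return im,P,K,T
def save(n,im): cv2.imwrite('pics/'+n,im[:,:,::-1])
E
python3 - <<'E'
from h import *
st=manip.get_state();print(st)
ims=[]
for n in['scene','side']:
    im,P,K,T=cloud(n);save(n+'0.png',im);np.savez('/tmp/'+n,im=im,P=P,K=K,T=T);print(n,T.round(3),K[0,0])
E
```

```text
{'clock': 0.0, 'joint_positions': array([-1.20169236e+00,  9.18270066e-02,  1.23184740e+00,  1.22783557e-05,
        1.81976534e+00, -5.67065516e-02]), 'dq': array([ 0.00086128,  0.00052873, -0.00040952, -0.0002023 ,  0.00271918,
        0.00033252]), 'joint_efforts': array([-3.91995767e-03, -4.46457374e+01, -4.06453586e+01,  6.94377744e-02,
        2.90935911e-02, -1.18293524e-04]), 'eef_pos': array([ 0.2477337 , -0.54616382,  0.22154766]), 'tcp_rot': array([-3.06887288e+00, -6.63438632e-01,  4.32635287e-04]), 'force': array([ 0.25234609, -0.18703621, -0.11474386]), 'wrist_torque': array([0.02263979, 0.01771579, 0.01434577]), 'grip_force': 0.0, 'grip_width': 0.9976932701638871}
scene [[-0.794 -0.433  0.427  0.072]
 [-0.608  0.545 -0.577  0.615]
 [ 0.017 -0.718 -0.696  0.941]
 [ 0.     0.     0.     1.   ]] 434.0872405630683
side [[ 0.993 -0.049  0.106  0.41 ]
 [-0.116 -0.341  0.933 -1.175]
 [-0.01  -0.939 -0.345  0.564]
 [ 0.     0.     0.     1.   ]] 531.0973494788377
```

View pics/scene0.png

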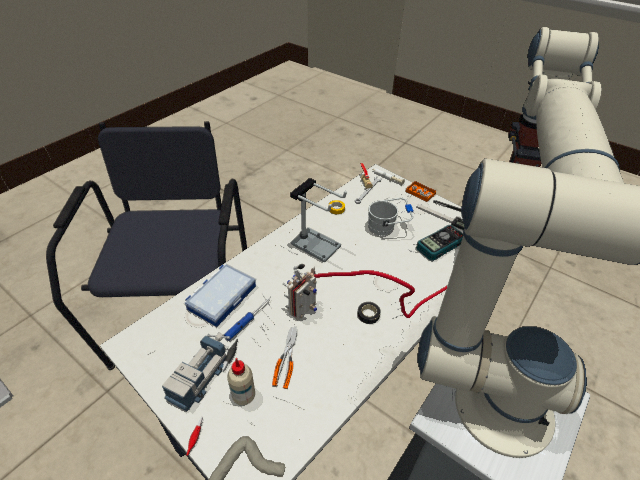

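View pics/side0.png

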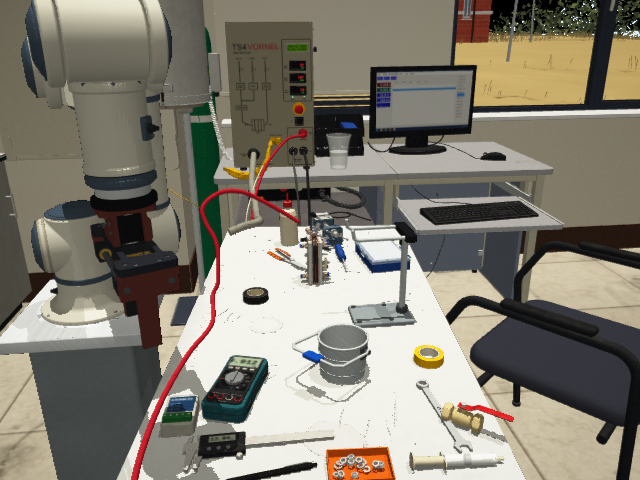

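The scene view shows the pail at about (382,218) with the blue grip at (409,208), the stand base at (315,244) and the fork top at (302,188). In the side view the pail is at (343,355), the grip at (313,357), the stand base at (382,315) and the post top at (406,232).

```bash
cat > m.py <<'E'
from h import *
for n in['scene','side']:
    z=np.load('/tmp/%s.npz'%n);im=z['im'];P=z['P'];hsv=cv2.cvtColor(im,cv2.COLOR_RGB2HSV)
    X,Y,Z=P[...,0],P[...,1],P[...,2]
    b=(hsv[...,0]>100)&(hsv[...,0]<125)&(hsv[...,1]>150)&(Z>.02)&(Z<.15)&(X>.2)&(X<.8)&(Y<0)
    N,l,s,c=cv2.connectedComponentsWithStats(b.astype(np.uint8))
    for i in range(1,N):
        if s[i,4]>15:
            Q=P[l==i];print(n,'blue',s[i],c[i].round(1),np.median(Q,0).round(4)); w,V=np.linalg.eigh(np.cov(Q.T));print(V[:,2].round(3),np.sqrt(w).round(4))
    # objects by height around
    for nm,lo,hi in[('rim',.066,.078),('prong',.18,.235),('base',.006,.013),('post',.05,.17)]:
        m=(Z>lo)&(Z<hi)&(X>.25)&(X<.85)&(Y>-.5)&(Y<.15)
        N,l,s,c=cv2.connectedComponentsWithStats(m.astype(np.uint8))
        for i in range(1,N):
            if s[i,4]>40:
                Q=P[l==i];r=cv2.minAreaRect(Q[:,:2].astype(np.float32));
                print(n,nm,s[i],Q.min(0).round(3),Q.max(0).round(3),np.round(r[0],4),np.round(r[1],3),round(r[2],1))
E
python3 m.py
```

```text
scene blue [406 205   7   7  38] [408.8 207.8] [ 0.4796 -0.4028  0.0779]
[-0.695  0.718  0.018] [0.0019 0.0052 0.0092]
scene rim [368 198  46  26 293] [ 0.449 -0.441  0.066] [ 0.589 -0.301  0.078] [ 0.5249 -0.3624] [0.135 0.118] 45.4
scene rim [288 291  24  14  65] [0.515 0.046 0.066] [0.55  0.101 0.078] [0.5213 0.08  ] [0.063 0.029] 58.1
scene prong [290 178  57  33 478] [ 0.579 -0.198  0.18 ] [ 0.716 -0.101  0.222] [ 0.6471 -0.151 ] [0.135 0.097] 1.7
scene prong [322 271  36   6 140] [0.384 0.049 0.181] [0.471 0.064 0.234] [0.4278 0.058 ] [0.088 0.011] 6.5
scene prong [405 285  10  11  65] [ 0.267 -0.008  0.181] [0.287 0.019 0.235] [0.2761 0.0047] [0.018 0.027] 7.1
scene base [291 226  50  35 720] [ 0.587 -0.205  0.006] [ 0.726 -0.105  0.013] [ 0.6548 -0.1532] [0.138 0.099] 2.9
scene base [417 285  30  24 107] [ 0.257 -0.247  0.006] [ 0.292 -0.122  0.013] [ 0.2765 -0.185 ] [0.128 0.014] 74.7
scene base [289 326   8  11  44] [0.488 0.123 0.006] [0.513 0.148 0.013] [0.5029 0.1397] [0.018 0.032] 39.7
scene post [298 198   8  31 144] [ 0.695 -0.157  0.051] [ 0.709 -0.134  0.169] [ 0.70
[... 2498 characters left out ...]
8] [0.032 0.078] 81.1
side base [170 417  26  16  97] [ 0.25  -0.492  0.006] [ 0.286 -0.464  0.013] [ 0.2737 -0.4846] [0.043 0.02 ] 35.3
side post [287 216  13   8  42] [0.465 0.047 0.153] [0.494 0.061 0.17 ] [0.4804 0.0544] [0.028 0.012] 15.8
side post [300 223  31  44 738] [0.495 0.008 0.05 ] [0.57  0.102 0.146] [0.5315 0.0544] [0.093 0.073] 87.6
side post [207 230  13  57 239] [ 0.28  -0.065  0.05 ] [ 0.305 -0.015  0.17 ] [ 0.2966 -0.0379] [0.021 0.052] 14.8
side post [399 240  10  56 353] [ 0.691 -0.166  0.05 ] [ 0.71  -0.138  0.17 ] [ 0.6972 -0.1522] [0.018 0.024] 50.8
side post [ 292  323   79   45 1610] [ 0.447 -0.444  0.05 ] [ 0.585 -0.305  0.077] [ 0.5221 -0.3685] [0.143 0.116] 44.4
```

```bash
cat >> h.py <<'E'
from scipy.linalg import logm, expm
def pose(p,yaw_y,tilt=0,axis_yaw=0):
    """tool down, tool y at yaw_y deg; then tilted by tilt rad about horizontal world axis at axis_yaw deg"""
    a=np.radians(yaw_y); y=np.array([np.cos(a),np.sin(a),0]); z=np.array([0,0,-1.]); x=np.cross(y,z)
    M=np.stack([x,y,z],1); b=np.radians(axis_yaw)
    M=R.from_rotvec(tilt*np.array([np.cos(b),np.sin(b),0])).as_matrix()@M
    T=np.eye(4);T[:3,:3]=M;T[:3,3]=p;return T
def cur():
    s=manip.get_state();T=np.eye(4);T[:3,:3]=R.from_rotvec(s['tcp_rot']).as_matrix();T[:3,3]=s['eef_pos'];return T
def plan(T0,T1,n):
    D=np.real(expm(logm(np.linalg.inv(T0)@T1)/n))
    print(n,'x',np.r_[D[:3,3],R.from_matrix(D[:3,:3]).as_rotvec()].round(4).tolist())
E
python3 - <<'E'
from h import *
T=cur();A=pose([.4,-.45,.25],45);plan(T,A,12)
plan(A,pose([.479,-.4105,.16],45),4)
E
```

```text
12 x [0.0129, 0.012, -0.0024, -0.0001, -0.0001, -0.1609]
4 x [-0.007, 0.0209, 0.0225, 0.0, 0.0, 0.0]
```

Call:
servo_tool:
  increments: [0.0129, 0.012, -0.0024, 0, 0, -0.161, 0.0129, 0.012, -0.0024, 0, 0, -0.161, 0.0129, 0.012, -0.0024, 0, 0, -0.161, 0.0129, 0.012, -0.0024, 0, 0, -0.161]
  fingers: 0.034
  newtons: 5

```text
clock: 0.6
eef_pos: [0.3174, -0.5521, 0.2314]
tcp_rot: [-2.698, -1.608, -0.0]
force: [-0.6, -0.2, 0.2]
grip_width: 0.583
grip_force: 0.0
```

Call:
servo_tool:
  increments: [0.0129, 0.012, -0.0024, 0, 0, -0.161, 0.0129, 0.012, -0.0024, 0, 0, -0.161, 0.0129, 0.012, -0.0024, 0, 0, -0.161, 0.0129, 0.012, -0.0024, 0, 0, -0.161]

```text
clock: 1.1
eef_pos: [0.376, -0.5147, 0.2409]
tcp_rot: [-2.05, -2.379, -0.001]
force: [0.4, 0.3, -0.3]
grip_width: 0.388
grip_force: 0.0
```

Call:
servo_tool:
  increments: [0.0129, 0.012, -0.0024, 0, 0, -0.161, 0.0129, 0.012, -0.0024, 0, 0, -0.161, 0.0129, 0.012, -0.0024, 0, 0, -0.161, 0.0129, 0.012, -0.0024, 0, 0, -0.161, 0, 0, 0, 0, 0, 0]

```text
clock: 1.72
eef_pos: [0.4007, -0.4497, 0.2516]
tcp_rot: [1.2, 2.903, -0.0]
force: [0.7, -1.4, -0.4]
grip_width: 0.386
grip_force: 0.0
```

```bash
python3 - <<'E'
from h import *
s=manip.get_state();print(s['clock'],s['joint_positions'].round(3))
im,P,K,T=cloud('wrist');save('w1.png',im);np.savez('/tmp/wrist',im=im,P=P);print(cur().round(3));print(T.round(3))
hsv=cv2.cvtColor(im,cv2.COLOR_RGB2HSV)
Z=P[...,2]
b=(hsv[...,0]>100)&(hsv[...,0]<125)&(hsv[...,1]>150)&(Z>.03)&(Z<.15)
print(b.sum(),np.nanmedian(P[b],0))
E
```

```text
1.725 [-0.899  0.105  1.164  0.     1.872 -1.686]
[[-0.706  0.708 -0.     0.4  ]
 [ 0.708  0.706 -0.    -0.45 ]
 [-0.    -0.    -1.     0.251]
 [ 0.     0.     0.     1.   ]]
[[ 0.707  0.68   0.196  0.346]
 [ 0.707 -0.679 -0.197 -0.394]
 [-0.001  0.278 -0.961  0.414]
 [ 0.     0.     0.     1.   ]]
820 [ 0.47817112 -0.40606931  0.07739462]
```

View pics/w1.png

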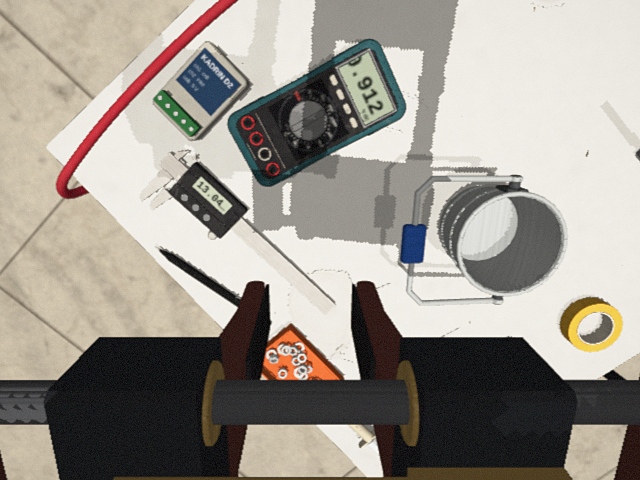

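The wrist view shows the blue grip at (413,243), the pail's mouth centred at about (508,237), and the hinge ears at (517,182) and (500,298). The bail is turned a few degrees from the tool's axes, so I'll measure its yaw.

```bash
python3 - <<'E'
from h import *
z=np.load('/tmp/wrist.npz');im=z['im'];P=z['P'];hsv=cv2.cvtColor(im,cv2.COLOR_RGB2HSV);Z=P[...,2]
b=(hsv[...,0]>100)&(hsv[...,0]<125)&(hsv[...,1]>150)&(Z>.03)&(Z<.15)
b[:,:380]=0
Q=P[b];Zm=np.median(Q[:,2]);top=Q
r=cv2.minAreaRect(top[:,:2].astype(np.float32));print('grip',r,Zm,b.sum())
d=top[:,:2]-top[:,:2].mean(0)
n=np.linalg.lstsq(np.c_[d,np.ones(len(d))],top[:,2],rcond=None)[0];print('slope',n)
u,v=np.mgrid[:480,:640][::-1]
# rim
m=(Z>.070)&(Z<.080)&(u>430)&(u<580)&(v>170)&(v<310)&~b
Q=P[m][:,:2]
c=np.array([.539,-.3515])
for _ in range(5):
    rr=np.linalg.norm(Q-c,axis=1);q=Q[abs(rr-.044)<.006]
    A=np.c_[2*q,np.ones(len(q))];s=np.linalg.lstsq(A,(q**2).sum(1),rcond=None)[0];c=s[:2]
print('rim c',c,np.sqrt(s[2]+c@c),len(q))
# wire legs: points z .055-.1 in front of the rim
m=(Z>.05)&(Z<.1)&(u>395)&(u<535)&(v>165)&(v<310)&~b
Q=P[m];Q=Q[np.linalg.norm(Q[:,:2]-c,axis=1)>.05]
r=cv2.minAreaRect(Q[:,:2].astype(np.float32));print('bail',r)
g=top[:,:2].mean(0);w=c-g;print(np.degrees(np.arctan2(w[1],w[0])),np.linalg.norm(w))
E
```

```text
grip ((0.47918078303337097, -0.40596774220466614), (0.018377164378762245, 0.03210598602890968), 44.49428939819336) 0.0774128970489433 810
slope [-0.02196571 -0.0442411   0.07729065]
rim c [ 0.53930765 -0.34836013] 0.0438555392078204 2032
bail ((0.5082554221153259, -0.37875038385391235), (0.09874868392944336, 0.11586827784776688), 43.899391174316406)
43.40624741784441 0.0838872839917786
```

```bash
python3 - <<'E'
from h import *
g=np.array([.479,-.4065,.072]); 
B=pose([0,0,0],44.2,.1,134.2); z=B[:3,2]; print(z)
H=B.copy();H[:3,3]=g+z*(.019-.07); G=B.copy();G[:3,3]=g+z*.019
plan(cur(),H,5);plan(H,G,4);print(H[:3,3],G[:3,3])
E
```

```text
[-0.07157164 -0.06960037 -0.99500417]
5 x [-0.0048, 0.0194, 0.025, 0.02, 0.0001, 0.0026]
4 x [0.0, -0.0, 0.0175, 0.0, 0.0, -0.0]
[ 0.48265015 -0.40295038  0.12274521] [ 0.47764014 -0.40782241  0.05309492]
```

Call:
servo_tool:
  increments: [-0.0048, 0.0194, 0.025, 0.02, 0, 0.0026, -0.0048, 0.0194, 0.025, 0.02, 0, 0.0026, -0.0048, 0.0194, 0.025, 0.02, 0, 0.0026, -0.0048, 0.0194, 0.025, 0.02, 0, 0.0026, -0.0048, 0.0194, 0.025, 0.02, 0, 0.0026]

```text
clock: 2.4
eef_pos: [0.4826, -0.4031, 0.1212]
tcp_rot: [-1.208, -2.854, 0.144]
force: [-0.1, -0.4, -0.5]
grip_width: 0.386
grip_force: 0.0
```

Call:
servo_tool:
  increments: [0, 0, 0.0175, 0, 0, 0, 0, 0, 0.0175, 0, 0, 0, 0, 0, 0.0175, 0, 0, 0, 0, 0, 0.0175, 0, 0, 0, 0, 0, 0, 0, 0, 0]

```text
clock: 3.02
eef_pos: [0.4763, -0.4073, 0.051]
tcp_rot: [-1.203, -2.854, 0.142]
force: [0.3, -1.1, -0.4]
grip_width: 0.386
grip_force: 0.0
```

```bash
python3 - <<'E'
from h import *
s=manip.get_state();print(s['clock'],s['joint_positions'].round(3),s['eef_pos'],s['force'])
im,P,K,T=cloud('wrist');save('w2.png',im)
E
```

```text
3.025 [-0.706  0.209  1.409 -0.1    1.536 -1.475] [ 0.47626074 -0.40733484  0.05101932] [ 0.34742612 -1.05509056 -0.43076329]
```

View pics/w2.png

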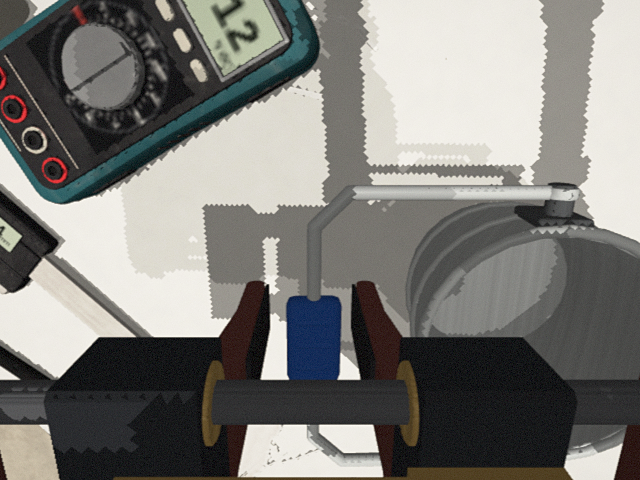

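The grip at (313,340) sits squarely between the open fingers, so I'll close on it.

Call:
servo_tool:
  increments: [0, 0, 0, 0, 0, 0, 0, 0, 0, 0, 0, 0, 0, 0, 0, 0, 0, 0, 0, 0, 0, 0, 0, 0]
  fingers: 0.01
  newtons: 6

```text
clock: 3.58
eef_pos: [0.478, -0.4077, 0.0536]
tcp_rot: [-1.203, -2.859, 0.144]
force: [1.5, -1.0, 0.6]
grip_width: 0.225
grip_force: 6.0
```

```bash
python3 - <<'E'
from h import *
T0=cur();gp=T0[:3,3]-T0[:3,2]*.019;c=np.array([.539,-.3495,.062]);print(gp,np.linalg.norm(gp-c))
d=np.array([np.cos(np.radians(44.2)),np.sin(np.radians(44.2)),0])
h=gp+d*np.sqrt(.084**2-(gp[2]-.062)**2);h[2]=.062;print(h)
a=np.radians(134.2);w=np.array([np.cos(a),np.sin(a),0])
M=np.eye(4);M[:3,:3]=R.from_rotvec(.96*w).as_matrix();M[:3,3]=h-M[:3,:3]@h
plan(T0,M@T0,8);print((M@T0)[:3,3])
E
```

```text
[ 0.47931449 -0.40636595  0.0724754 ] 0.08310132607086813
[ 0.53906487 -0.34826124  0.062     ]
8 x [-0.0, -0.0014, -0.0102, 0.12, 0.0003, -0.0003]
[ 0.49909721 -0.38718462  0.12698764]
```

Call:
servo_tool:
  increments: [0, -0.0014, -0.0102, 0.12, 0, 0, 0, -0.0014, -0.0102, 0.12, 0, 0, 0, -0.0014, -0.0102, 0.12, 0, 0]

```text
clock: 3.95
eef_pos: [0.4789, -0.4064, 0.0848]
tcp_rot: [-1.125, -2.668, 0.633]
force: [-0.7, -0.4, 0.1]
grip_width: 0.227
grip_force: 6.0
```

Call:
servo_tool:
  increments: [0, -0.0014, -0.0102, 0.12, 0, 0, 0, -0.0014, -0.0102, 0.12, 0, 0, 0, -0.0014, -0.0102, 0.12, 0, 0]

```text
clock: 4.32
eef_pos: [0.4886, -0.3969, 0.1128]
tcp_rot: [-1.02, -2.418, 1.06]
force: [-1.7, -2.4, -0.1]
grip_width: 0.229
grip_force: 6.0
```

Call:
servo_tool:
  increments: [0, -0.0014, -0.0102, 0.12, 0, 0, 0, -0.0014, -0.0102, 0.12, 0, 0, 0, 0, 0, 0, 0, 0]

```text
clock: 4.7
eef_pos: [0.4989, -0.3869, 0.1272]
tcp_rot: [-0.935, -2.223, 1.313]
force: [-3.3, -5.2, 10.2]
grip_width: 0.245
grip_force: 6.0
```

```bash
python3 - <<'E'
from h import *
s=manip.get_state();print(s['clock'],s['joint_positions'].round(3),s['eef_pos'],s['force'],s['grip_width'])
T=cur();gp=T[:3,3]-T[:3,2]*.019;print(gp,T[:3,2], 'bail',np.arctan2(gp[2]-.062,np.hypot(*(gp[:2]-[.539,-.3485]))))
im,P,K,T=cloud('side');save('s2.png',im[150:450,200:600])
E
```

```text
4.7 [-0.282  0.562  1.154 -0.955  1.934 -1.173] [ 0.49889995 -0.3869469   0.12720719] [-3.31965887 -5.20295076 10.18919989] 0.24497305101756675
[ 0.51078094 -0.37529986  0.13638263] [-0.62531501 -0.61300195 -0.48291795] bail 1.0887592979139111
```

View pics/s2.png

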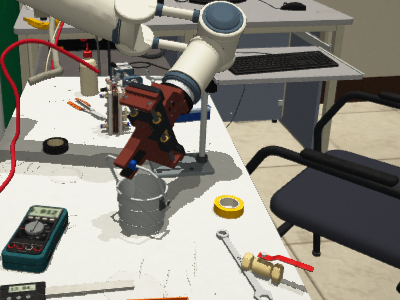

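Call:
servo_tool:
  increments: [0, 0, 0, 0, 0, 0, 0, 0, 0, 0, 0, 0, 0, 0, 0, 0, 0, 0]
  fingers: 0.06

```text
clock: 5.12
eef_pos: [0.4985, -0.3868, 0.1263]
tcp_rot: [-0.938, -2.228, 1.305]
force: [0.5, 0.3, -0.4]
grip_width: 0.532
grip_force: 0.0
```

```bash
python3 - <<'E'
from h import *
s=manip.get_state();print(s['clock'],s['force'],s['grip_width'])
T0=cur();gp=T0[:3,3]-T0[:3,2]*.019
w=R.from_rotvec(1.06*np.array([np.cos(np.radians(134.2)),np.sin(np.radians(134.2)),0])).inv()
M=np.eye(4);M[:3,:3]=w.as_matrix();M[:3,3]=gp-M[:3,:3]@gp
V=M@T0;print(V.round(3));plan(T0,V,8)
U=V.copy();U[2,3]+=.12;plan(V,U,4)
E
```

```text
5.125 [ 0.50089481  0.27752287 -0.38788645] 0.5324507160403996
[[-0.698  0.716  0.002  0.51 ]
 [ 0.716  0.698 -0.001 -0.375]
 [-0.002  0.    -1.     0.117]
 [ 0.     0.     0.     1.   ]]
8 x [-0.0, 0.0025, -0.0002, -0.1325, -0.0001, 0.0003]
4 x [-0.0001, 0.0, -0.03, -0.0, 0.0, 0.0]
```

Call:
servo_tool:
  increments: [0, 0.0025, 0, -0.1325, 0, 0, 0, 0.0025, 0, -0.1325, 0, 0, 0, 0.0025, 0, -0.1325, 0, 0, 0, 0.0025, 0, -0.1325, 0, 0]

```text
clock: 5.62
eef_pos: [0.5037, -0.382, 0.1196]
tcp_rot: [-1.107, -2.631, 0.708]
force: [-0.4, -0.8, -0.9]
grip_width: 0.685
grip_force: 0.0
```

Call:
servo_tool:
  increments: [0, 0.0025, 0, -0.1325, 0, 0, 0, 0.0025, 0, -0.1325, 0, 0, 0, 0.0025, 0, -0.1325, 0, 0, 0, 0.0025, 0, -0.1325, 0, 0, 0, 0, 0, 0, 0, 0]

```text
clock: 6.25
eef_pos: [0.5084, -0.3775, 0.1164]
tcp_rot: [1.224, 2.892, -0.002]
force: [-0.3, -0.4, -0.1]
grip_width: 0.685
grip_force: 0.0
```

```bash
python3 - <<'E'
from h import *
s=manip.get_state();print(s['clock'],s['force'],s['grip_width'])
T=cur();print(T.round(3));d=np.array([.717,.697])
t=np.array([.539,-.3485])+.0255*d
A=pose([t[0],t[1],.122],44.2);plan(T,A,6)
im,P,K,Tw=cloud('wrist');save('w3.png',im)
hsv=cv2.cvtColor(im,cv2.COLOR_RGB2HSV);Z=P[...,2]
b=(hsv[...,0]>100)&(hsv[...,0]<125)&(hsv[...,1]>150)&(Z>.1)&(Z<.18);print(b.sum(),np.nanmedian(P[b],0))
E
```

```text
6.25 [-0.30852852 -0.37473835 -0.1447904 ] 0.6850349954758546
[[-0.696  0.718  0.     0.508]
 [ 0.718  0.696 -0.001 -0.377]
 [-0.001 -0.001 -1.     0.116]
 [ 0.     0.     0.     1.   ]]
6 x [-0.0001, 0.0113, -0.0009, -0.0001, 0.0002, -0.0002]
3042 [ 0.50783403 -0.37333005  0.14493299]
```

View pics/w3.png

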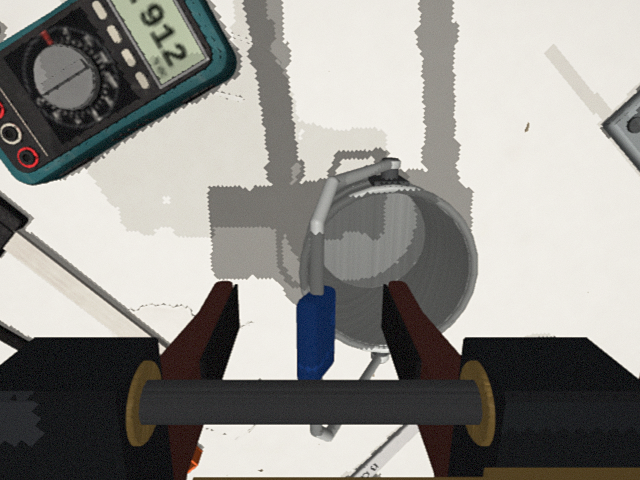

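The bail holds itself at about 60°, with the blue grip at (316,335) between the open fingers. The left finger can push it on upright.

Call:
servo_tool:
  increments: [0, 0.0113, -0.001, 0, 0, 0, 0, 0.0113, -0.001, 0, 0, 0, 0, 0.0113, -0.001, 0, 0, 0, 0, 0.0113, -0.001, 0, 0, 0, 0, 0.0113, -0.001, 0, 0, 0]

```text
clock: 6.92
eef_pos: [0.5511, -0.3355, 0.1209]
tcp_rot: [1.218, 2.895, -0.001]
force: [-0.6, 0.1, 0.2]
grip_width: 0.678
grip_force: 0.2
```

```bash
cat > look.py <<'E'
from h import *
s=manip.get_state();print(s['clock'],s['eef_pos'],s['force'],s['grip_width'])
im,P,K,Tw=cloud('wrist')
hsv=cv2.cvtColor(im,cv2.COLOR_RGB2HSV);Z=P[...,2]
b=(hsv[...,0]>100)&(hsv[...,0]<125)&(hsv[...,1]>150)&(Z>.1)&(Z<.18);Q=P[b];print('grip',b.sum(),np.nanmedian(Q,0),Q.min(0),Q.max(0))
t=Q[Q[:,2]>Q[:,2].max()-.004][:,:2];r=cv2.minAreaRect(t.astype(np.float32));print('top',r)
m=(Z>.070)&(Z<.079)&~b;Q=P[m][:,:2];c=np.array([.539,-.3485])
for _ in range(8):
    rr=np.linalg.norm(Q-c,axis=1);q=Q[abs(rr-.044)<.008]
    A=np.c_[2*q,np.ones(len(q))];x=np.linalg.lstsq(A,(q**2).sum(1),rcond=None)[0];c=x[:2]
print('rim',c,np.sqrt(x[2]+c@c),len(q))
E
python3 look.py
```

```text
6.925 [ 0.55114145 -0.33547811  0.12090164] [-0.61574484  0.1309761   0.16543688] 0.6780299004537272
grip 2587 [ 0.53096862 -0.34832826  0.1549774 ] [ 0.52028827 -0.36278077  0.12254671] [ 0.57785668 -0.30560226  0.17816484]
top ((0.5236928462982178, -0.3506814241409302), (0.0, 0.0), 0.0)
rim [ 0.53772082 -0.34856642] 0.04366433179558134 4150
```

Call:
servo_tool:
  increments: [0, 0.006, 0, 0, 0, 0, 0, 0, 0, 0, 0, 0, 0, -0.012, 0, 0, 0, 0, 0, -0.012, 0, 0, 0, 0, 0, 0, 0, 0, 0, 0]

```text
clock: 7.6
eef_pos: [0.5364, -0.3501, 0.1209]
tcp_rot: [1.222, 2.894, -0.001]
force: [0.0, -0.3, -0.7]
grip_width: 0.683
grip_force: 0.0
```

Call:
servo_tool:
  increments: [0, 0, 0, 0, 0, 0, 0, 0, 0, 0, 0, 0, 0, 0, 0, 0, 0, 0, 0, 0, 0, 0, 0, 0]

```text
clock: 8.1
eef_pos: [0.5377, -0.3487, 0.1208]
tcp_rot: [1.218, 2.895, -0.0]
force: [-0.5, 0.1, 0.1]
grip_width: 0.683
grip_force: 0.0
```

```bash
sed -i 's/^im,P,K,Tw=.*/&;save("w4.png",im)/' look.py; python3 look.py
```

```text
8.1 [ 0.5376512  -0.34869248  0.12081954] [-0.45202958  0.13683125  0.11434315] 0.6827130235947126
grip 2033 [ 0.53349711 -0.34473752  0.15555205] [ 0.50785734 -0.37292047  0.12370795] [ 0.56455038 -0.31855422  0.17731101]
top ((0.5342838168144226, -0.3444264829158783), (0.05986176058650017, 0.004404750186949968), 43.96350860595703)
rim [ 0.53759882 -0.34870346] 0.043606607155463356 4120
```

View pics/w4.png

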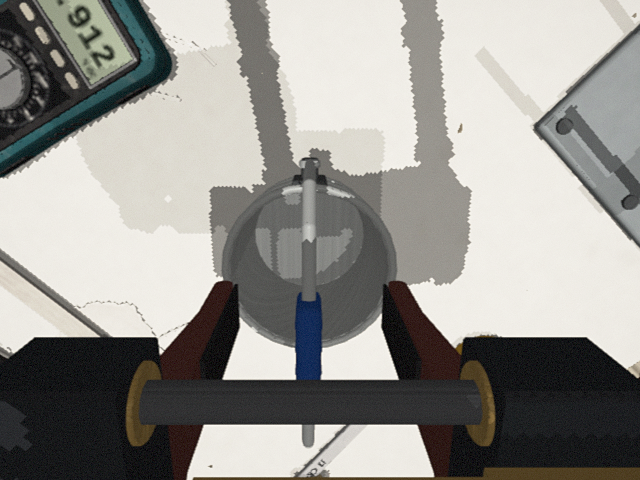

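The bail stands on its own, edge-on at (308,340), with the fingers clear on both sides. Now I'll regrasp, and measure the fork precisely.

Call:
servo_tool:
  increments: [0, 0, -0.005, 0, 0, 0, 0, 0, 0, 0, 0, 0, 0, 0, 0, 0, 0, 0, 0, 0, 0, 0, 0, 0, 0, 0, 0, 0, 0, 0]
  fingers: 0.0
  newtons: 40

```text
clock: 8.78
eef_pos: [0.5375, -0.3489, 0.1257]
tcp_rot: [1.219, 2.895, -0.0]
force: [-0.8, 1.0, 1.0]
grip_width: 0.152
grip_force: 0.0
```

Call:
servo_tool:
  increments: [0, 0, 0, 0, 0, 0, 0, 0, -0.02, 0, 0, 0, 0, 0, -0.03, 0, 0, 0, 0, 0, -0.03, 0, 0, 0, 0, 0, 0, 0, 0, 0]

```text
clock: 9.4
eef_pos: [0.5385, -0.3495, 0.21]
tcp_rot: [1.216, 2.889, -0.003]
force: [0.4, 0.0, -3.6]
grip_width: 0.101
grip_force: 40.0
```

```bash
python3 - <<'E'
from h import *
s=manip.get_state();print(s['clock'],s['eef_pos'],s['tcp_rot'],s['force'],s['grip_width'],s['joint_positions'].round(2))
for n in['scene','side']:
    z=np.load('/tmp/%s.npz'%n);P=z['P'].reshape(-1,3)
    Q=P[(P[:,2]>.18)&(P[:,2]<.225)&(P[:,0]>.55)&(P[:,0]<.8)&(P[:,1]>-.25)&(P[:,1]<-.05)]
    pr=Q[(Q[:,0]>.59)&(Q[:,0]<.665)]
    for lab,m in(('R',pr[:,1]<-.155),('L',pr[:,1]>-.155)):
        q=pr[m]
        if len(q)>5:
            f=np.polyfit(q[:,0],q[:,1],1);print(n,lab,len(q),'slope',f[0].round(4),'y at .615',np.polyval(f,.615).round(4),'z max',np.percentile(q[:,2],95).round(4))
    up=Q[Q[:,2]>.207];up=up[up[:,0]<.62];print('ends',len(up),up[up[:,1]<-.155].mean(0).round(4),up[up[:,1]>-.155].mean(0).round(4))
    cr=Q[Q[:,0]>.67];print('cross minx',np.percentile(cr[:,0],[1,50,99]).round(4))
    b=P[(P[:,2]>.005)&(P[:,2]<.014)&(P[:,0]>.57)&(P[:,0]<.75)&(P[:,1]>-.23)&(P[:,1]<-.09)]
    print('base',cv2.minAreaRect(b[:,:2].astype(np.float32)))
E
```

```text
9.4 [ 0.5385088  -0.34949881  0.20996427] [ 1.21593129e+00  2.88936144e+00 -2.52884086e-03] [ 0.41104557  0.02119647 -3.61493819] 0.10087092367237352 [-0.63  0.2   1.14 -0.    1.8  -1.4 ]
scene R 68 slope 0.0063 y at .615 -0.1874 z max 0.2035
scene L 72 slope 0.0191 y at .615 -0.1157 z max 0.203
ends 29 [ 0.5845 -0.1882  0.2151] [ 0.583  -0.1155  0.2155]
cross minx [0.6717 0.6965 0.7144]
base ((0.663810133934021, -0.15997101366519928), (0.1560157686471939, 0.13149915635585785), 7.517890930175781)
side R 145 slope 0.0131 y at .615 -0.1932 z max 0.1974
side L 120 slope -0.0035 y at .615 -0.1214 z max 0.1975
ends 38 [ 0.5828 -0.1943  0.2126] [ 0.582  -0.1226  0.2119]
cross minx [0.6714 0.6937 0.712 ]
base ((0.6521999835968018, -0.15715061128139496), (0.12922272086143494, 0.09530394524335861), 0.7879672050476074)
```

```bash
python3 - <<'E'
from h import *
T=cur();A=pose([.47,-.30,.217],26);B=pose([.465,-.155,.217],.6);plan(T,A,5);plan(A,B,6)
E
```

```text
5 x [0.0162, -0.005, -0.0015, 0.0004, 0.0013, 0.0641]
6 x [0.0237, 0.0057, 0.0, 0.0, 0.0, 0.0739]
```

Call:
servo_tool:
  increments: [0.0162, -0.005, -0.0015, 0, 0.001, 0.064, 0.0162, -0.005, -0.0015, 0, 0.001, 0.064, 0.0162, -0.005, -0.0015, 0, 0.001, 0.064, 0.0162, -0.005, -0.0015, 0, 0.001, 0.064, 0.0162, -0.005, -0.0015, 0, 0.001, 0.064]

```text
clock: 10.02
eef_pos: [0.4681, -0.2988, 0.2117]
tcp_rot: [-1.664, -2.657, -0.003]
force: [-0.2, 0.0, -4.2]
grip_width: 0.096
grip_force: 40.0
```

Call:
servo_tool:
  increments: [0.0237, 0.0057, 0, 0, 0, 0.074, 0.0237, 0.0057, 0, 0, 0, 0.074, 0.0237, 0.0057, 0, 0, 0, 0.074, 0.0237, 0.0057, 0, 0, 0, 0.074]

```text
clock: 10.52
eef_pos: [0.458, -0.2018, 0.2122]
tcp_rot: [-2.038, -2.382, -0.001]
force: [-0.2, -0.1, -3.6]
grip_width: 0.099
grip_force: 40.0
```

Call:
servo_tool:
  increments: [0.0237, 0.0057, 0, 0, 0, 0.074, 0.0237, 0.0057, 0, 0, 0, 0.074, 0, 0, 0, 0, 0, 0, 0, 0, 0, 0, 0, 0]

```text
clock: 11.02
eef_pos: [0.4639, -0.1547, 0.2131]
tcp_rot: [-2.206, -2.23, 0.0]
force: [0.0, -0.3, -4.0]
grip_width: 0.1
grip_force: 40.0
```

```bash
python3 - <<'E'
from h import *
s=manip.get_state();print(s['clock'],s['eef_pos'],s['force'],s['grip_width'],s['joint_positions'].round(2))
print(cur().round(3))
im,P,K,T=cloud('wrist');save('w5.png',im)
P=P.reshape(-1,3)
Q=P[(P[:,2]>.18)&(P[:,2]<.225)&(P[:,0]>.57)&(P[:,0]<.8)&(P[:,1]>-.25)&(P[:,1]<-.05)];print(len(Q))
for lab,q in(('R',Q[Q[:,1]<-.155]),('L',Q[Q[:,1]>-.155])):
    q=q[(q[:,0]>.59)&(q[:,0]<.67)]
    if len(q)>5: f=np.polyfit(q[:,0],q[:,1],1);print(lab,len(q),f[0],np.polyval(f,.615),np.percentile(q[:,2],95))
up=Q[Q[:,2]>.208];print(up[up[:,1]<-.155].mean(0),up[up[:,1]>-.155].mean(0),np.percentile(Q[:,0],[1,99]))
E
```

```text
11.025 [ 0.46392396 -0.15467323  0.21307606] [ 0.03724629 -0.26540788 -4.04311892] 0.09965092887537286 [-0.39 -0.21  1.53  0.    1.82 -0.4 ]
[[-0.011  1.    -0.004  0.464]
 [ 1.     0.011  0.004 -0.155]
 [ 0.004 -0.004 -1.     0.213]
 [ 0.     0.     0.     1.   ]]
2743
R 1063 -0.007807463294464119 -0.18719457734419728 0.20083676727491365
L 367 -0.2329985960934552 -0.11938865190270577 0.20081736406890127
[ 0.58316642 -0.18616631  0.21153572] [ 0.58075592 -0.11645939  0.21609274] [0.57853676 0.61890492]
```

View pics/w5.png

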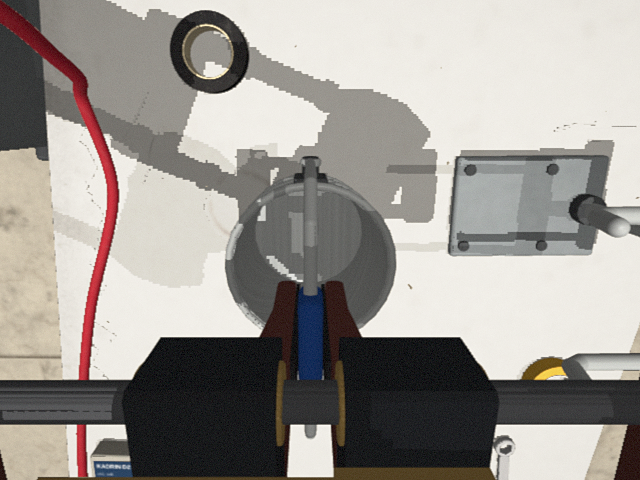

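The prong tips are at about (630,225) and (600,360). The bail is edge-on in the fingers, and the pail is level in front of the fork. I'll go in now.

Call:
servo_tool:
  increments: [0, 0.02, -0.002, 0, 0, 0, 0, 0.026, -0.001, 0, 0, 0, 0.0005, 0.026, 0, 0, 0, 0, 0.0005, 0.026, 0, 0, 0, 0]

```text
clock: 11.58
eef_pos: [0.5629, -0.1534, 0.2162]
tcp_rot: [-2.208, -2.228, -0.0]
force: [-0.7, 0.0, -4.2]
grip_width: 0.099
grip_force: 40.0
```

Call:
servo_tool:
  increments: [0.0005, 0.026, 0, 0, 0, 0, 0, 0.02, 0, 0, 0, 0, 0, 0.012, 0, 0, 0, 0, 0, 0, 0, 0, 0, 0, 0, 0, 0, 0, 0, 0]

```text
clock: 12.2
eef_pos: [0.6197, -0.1517, 0.2167]
tcp_rot: [-2.207, -2.229, -0.001]
force: [-0.3, 0.7, -4.6]
grip_width: 0.095
grip_force: 40.0
```

Call:
servo_tool:
  increments: [0, 0, 0.009, 0, 0, 0, 0, 0, 0.009, 0, 0, 0, 0, 0, 0.006, 0, 0, 0, 0, 0, 0, 0, 0, 0]

```text
clock: 12.7
eef_pos: [0.6197, -0.1511, 0.1915]
tcp_rot: [-2.206, -2.228, 0.0]
force: [-0.6, -0.2, -3.8]
grip_width: 0.101
grip_force: 40.0
```

```bash
python3 - <<'E'
from h import *
s=manip.get_state();print(s['clock'],s['eef_pos'],s['force'],s['grip_width'])
im,P,K,T=cloud('side');save('s6.png',cv2.resize(im[180:380,280:480],(600,600)))
E
```

```text
12.7 [ 0.61970402 -0.15112917  0.19151098] [-0.63861639 -0.18581507 -3.76918557] 0.10098070693442386
```

View pics/s6.png

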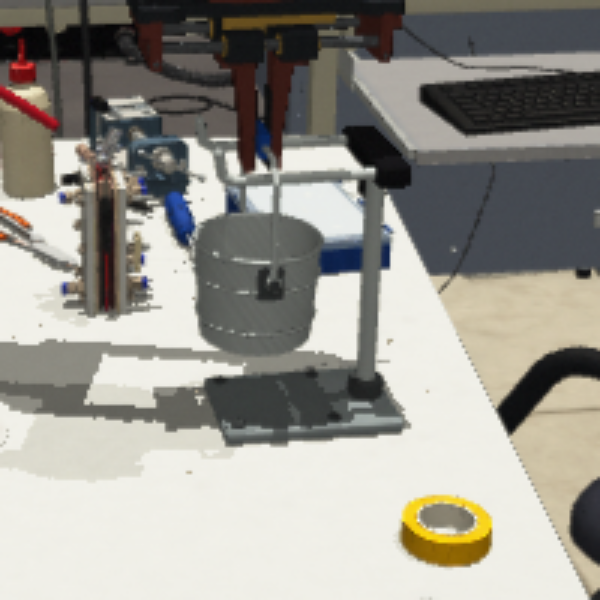

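The bail's bar (270,155) is above the prongs, inside the upturned ends. Its leg is outside the near prong and the pail hangs below. I'll lower it gently.

Call:
servo_tool:
  increments: [0, 0, 0.004, 0, 0, 0, 0, 0, 0.003, 0, 0, 0, 0, 0, 0, 0, 0, 0]

```text
clock: 13.12
eef_pos: [0.62, -0.1512, 0.1852]
tcp_rot: [-2.207, -2.229, -0.001]
force: [0.1, -0.0, -4.3]
grip_width: 0.096
grip_force: 40.0
```

Call:
servo_tool:
  increments: [0, 0, 0.0015, 0, 0, 0, 0, 0, 0.001, 0, 0, 0, 0, 0, 0, 0, 0, 0]

```text
clock: 13.5
eef_pos: [0.6201, -0.1512, 0.183]
tcp_rot: [-2.207, -2.229, -0.001]
force: [0.3, -0.9, -3.3]
grip_width: 0.1
grip_force: 40.0
```

Call:
servo_tool:
  increments: [0, 0, 0.001, 0, 0, 0, 0, 0, 0.001, 0, 0, 0, 0, 0, 0, 0, 0, 0]

```text
clock: 13.88
eef_pos: [0.6203, -0.1513, 0.182]
tcp_rot: [-2.208, -2.23, -0.002]
force: [-1.0, 1.2, -1.6]
grip_width: 0.1
grip_force: 40.0
```

Call:
servo_tool:
  increments: [0, 0, 0.001, 0, 0, 0, 0, 0, 0.001, 0, 0, 0, 0, 0, 0, 0, 0, 0]

```text
clock: 14.25
eef_pos: [0.6204, -0.1513, 0.1817]
tcp_rot: [-2.209, -2.232, -0.003]
force: [-4.3, 0.8, 7.1]
grip_width: 0.098
grip_force: 40.0
```

Call:
servo_tool:
  increments: [0, 0, -0.0015, 0, 0, 0, 0, 0, 0, 0, 0, 0]

```text
clock: 14.5
eef_pos: [0.6204, -0.1513, 0.1818]
tcp_rot: [-2.208, -2.231, -0.002]
force: [-1.8, 0.1, 5.7]
grip_width: 0.098
grip_force: 40.0
```

Call:
servo_tool:
  increments: [0, 0, 0, 0, 0, 0, 0, 0, 0, 0, 0, 0, 0, 0, 0, 0, 0, 0, 0, 0, 0, 0, 0, 0]
  fingers: 0.05

```text
clock: 15.0
eef_pos: [0.6201, -0.1512, 0.1803]
tcp_rot: [-2.207, -2.229, -0.001]
force: [0.4, -0.6, 0.1]
grip_width: 0.514
grip_force: 0.0
```

Call:
servo_tool:
  increments: [0, 0, -0.01, 0, 0, 0, 0, 0, -0.02, 0, 0, 0, 0, 0, -0.03, 0, 0, 0, 0, 0, -0.03, 0, 0, 0, 0, 0, 0, 0, 0, 0]

```text
clock: 15.62
eef_pos: [0.6212, -0.1518, 0.2747]
tcp_rot: [2.209, 2.231, 0.006]
force: [0.6, 0.2, 0.6]
grip_width: 0.568
grip_force: 0.0
```

Call:
servo_tool:
  increments: [0, 0, 0, 0, 0, 0, 0, 0, 0, 0, 0, 0, 0, 0, 0, 0, 0, 0, 0, 0, 0, 0, 0, 0]

```text
clock: 16.12
eef_pos: [0.6202, -0.1515, 0.27]
tcp_rot: [-2.207, -2.229, -0.001]
force: [-0.4, 1.3, -0.6]
grip_width: 0.57
grip_force: 0.0
```

```bash
python3 - <<'E'
from h import *
s=manip.get_state();print(s['clock'],s['eef_pos'],s['force'],s['grip_width'])
im,P,K,T=cloud('side');save('s7.png',cv2.resize(im[180:380,280:480],(600,600)))
im2,P,K,T=cloud('wrist')
hsv=cv2.cvtColor(im2,cv2.COLOR_RGB2HSV);Z=P[...,2]
b=(hsv[...,0]>100)&(hsv[...,0]<125)&(hsv[...,1]>150)&(Z>.17)&(Z<.24);print(b.sum(),np.median(P[b],0))
im3,_,_,_=cloud('side');print('motion',cv2.absdiff(im,im3)[180:380,280:480].mean())
E
```

```text
16.125 [ 0.62023335 -0.15148294  0.26998139] [-0.36838716  1.292792   -0.57233815] 0.5702116440525886
940 [ 0.61986145 -0.14935701  0.21176743]
motion 0.5957916666666667
```

View pics/s7.png

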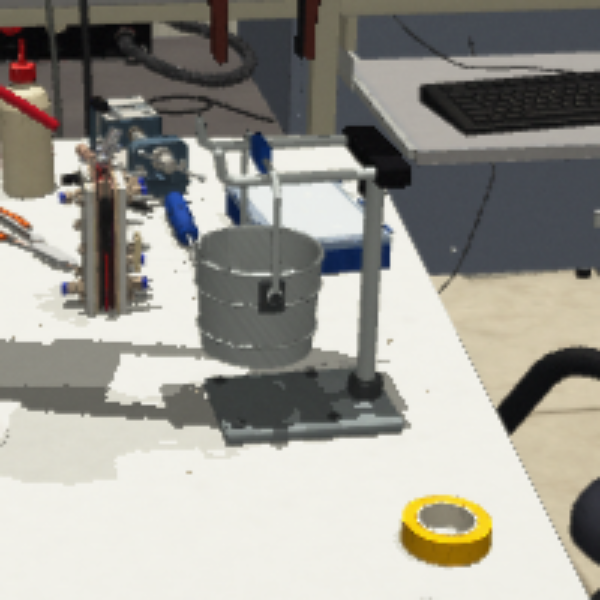

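The pail hangs level, with the bar across both prongs (260,155), the pail at (258,295) and the fingers clear. I'll let it settle before handing in.

Call:
servo_tool:
  increments: [0, 0, 0, 0, 0, 0, 0, 0, 0, 0, 0, 0, 0, 0, 0, 0, 0, 0, 0, 0, 0, 0, 0, 0, 0, 0, 0, 0, 0, 0]

```text
clock: 16.9
eef_pos: [0.6204, -0.1516, 0.2707]
tcp_rot: [-2.207, -2.23, -0.001]
force: [-0.6, 0.4, 0.3]
grip_width: 0.573
grip_force: 0.0
```

Call:
servo_tool:
  increments: [0, 0, 0, 0, 0, 0, 0, 0, 0, 0, 0, 0, 0, 0, 0, 0, 0, 0, 0, 0, 0, 0, 0, 0, 0, 0, 0, 0, 0, 0]

```text
clock: 17.52
eef_pos: [0.6204, -0.1515, 0.2706]
tcp_rot: [-2.207, -2.23, -0.001]
force: [-0.5, 0.9, -0.3]
grip_width: 0.569
grip_force: 0.0
```

Call:
servo_tool:
  increments: [0, 0, 0, 0, 0, 0, 0, 0, 0, 0, 0, 0, 0, 0, 0, 0, 0, 0, 0, 0, 0, 0, 0, 0, 0, 0, 0, 0, 0, 0]

```text
clock: 18.15
eef_pos: [0.6204, -0.1516, 0.2706]
tcp_rot: [-2.207, -2.229, -0.001]
force: [-0.4, 0.2, 0.8]
grip_width: 0.57
grip_force: 0.0
```

```bash
python3 -c "
from h import *
print(ticket.close_job())"
```

```text
the job is handed in; nothing more can be done
None
```

I folded the bail upright and let it stand by itself, then hung the pail level by the bail on both prongs and handed the job in at about 18 s; no verdict came back.

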